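# Feel the lock pin into the hidden bar of the tool-rest slide

### The arm

A 7-joint arm with a two-finger parallel gripper is mounted at the origin on the work surface. World frame = base frame: x ahead of the robot, y to its left, z up, the work surface at z = 0. Lengths are in m, angles in rad, forces in N, time in s.
With the tool pointing down it reaches from about 0.375 to 0.925 m from the base axis. Payload 3.1 kg.
Tool frame: the origin (TCP) lies midway between the tips of the shut fingers; the grasp point (between the pads) lies grip_depth behind it (grip_depth is the distance from the TCP to the grasp point, in m); z points along the fingers, y is the direction in which the jaws open and shut (so a half turn about z gives the same grasp; the last joint's range is limited). The gripper opens to 85 mm and grips with 20 to 120 N. Pads are 22 mm wide; open, the fingers measure 114 mm over their backs; the gripper's body (76 mm by 85 mm) begins 54 mm behind the grasp point. The pads swing forward as they close: fully open they stand 13 mm farther back than shut.
Start: joints at [-1.337, 0.383, 0.044, 1.598, -0.018, 1.161, -0.05], TCP at [0.212, 0.615, 0.231] pointing down, gripper open.
Joint ranges: [-2.61, 2.61], [-0.41, 2.15], [-1.48, 1.57], [0, 2.5], [-1.57, 4.71], [0.05, 1.97], [-2.85, 2.85]. Speed limits (rad/s): [2.79, 2.79, 3.14, 3.14, 3.14, 3.14, 3.14].

### API

Orientations are given as [roll, pitch, yaw] about the fixed x, y, z axes, in that order (R = Rz(yaw) Ry(pitch) Rx(roll)).
In Python, from bench import * gives the robot as it stands. Calls block until the motion is done:
- goto(position, orientation): joint-space move of the TCP to a pose.
- line_to(position, rot=None, max_speed=0.15): straight line of the TCP; rot=None keeps the orientation; max_speed is the mean speed in m/s.
- set_joints(angles): joint-space move.
- command_gripper(opening, grasp_force=None): opening from 0.0 (shut) to 1.0 (fully open); grasp_force is the grip in N (None keeps the last); returns when the fingers have stopped.
- wait(seconds).
- inverse_kinematics(position, orientation): joint angles nearest the present ones, or None.
- get_obs(): the state.
- grab_frame(name): name is "side" or "top" or "wrist"; returns the picture (384x512x3 uint8, red, green, blue); there is no depth.
- camera_params(name): a dict with "camera_matrix" (3x3 intrinsics, pixels), "T" (4x4, takes a point from camera to world coordinates); the wrist camera has in their place "tool_from_camera" (4x4, takes a point from camera to tool coordinates, whose origin is the TCP and whose axes are the flange's). Camera axes: x right, y down, z forward; pixel columns grow to the right and rows downward; lengths in m; the calibration is good to about 2 mm. The wrist camera is an equidistant fisheye: a pixel r from the principal point sees the ray r / f radians off the axis. A picture is of the moment at which its call begins: read the wrist's pose just before it. camera_params takes no time and is no camera call.
A pose or a line that the arm cannot do raises Unreachable and nothing moves.
- finish_job(): hands the job in, once; it reports no verdict.
Trained networks look in the newest picture that a camera, given by its name, has taken for a name from the list of things; names that differ only in an ending like _2 or _b are one class to them, and where a whole thing is asked for, a point or a joint stands for the part that bears it (a point fixed in the world has none). Each returns a list of dicts, best first, with "confidence" (0 to 1); they miss things now and then, are a little off and sometimes report something else, mostly with a low value. They report only what shows in the picture. A call takes as long as a camera call. They do not tell look-alikes from the thing itself.
- trace(target, camera): "pixels" (384x512 bool, what is visible of it) and "pixel" ([column, row] in pixels, amid what is visible of it).
- spot_point(target, camera): "pixel" ([column, row] in pixels: a listed point, or the origin of a listed thing).
The state is a dict: "time_s": time; "qpos": joint angles; "qvel": joint speeds; "joint_efforts": joint torques, N m; "eef_pos": TCP position; "tcp_rot": TCP orientation; "ft_force": force on the tool from outside, world axes, zero at the start; "ft_torque": the same for the moment, N m; "finger_gap": opening from 0.0 (shut) to 1.0 (fully open).
Only numpy, scipy, OpenCV 4.12 (cv2) and the standard library are available. Lean on these libraries where they do the work, as an engineer would, in place of code of your own. Each camera call takes 0.05 s, during which the arm holds its last target. There are 200 camera calls.

### The job

Lock the green tool-rest slide: draw the lock pin (square wooden handle) out of its wooden holder, put it down through the black brush-sealed slot in the slide's top plate, and slide its tip along the bar hidden below, pressing only lightly, until you feel it drop into the bar's hole. Then push it fully home so that its collar sits flush on the plate, and let go. Never press or drag the pin against the slide harder than about 20 N, and leave the other things where they are.

Things in the scene. Friction and masses are not known exactly. Their poses are not given: they have to be found in the camera images.
- rest_base: Tool-rest slide: green steel housing bolted to the bench, 70 x 240 mm, 60 mm high, on feet 110 mm wide. Origin at the centre of its underside, z up, y along its length. Its 8 mm top plate (top face z = 60 mm) has a through slot along y on the centre line (x = 0).
- slot_mid (a point): Centre of the slot at the plate's top face (z = 60 mm); axes as the slide's. The slot is 15 mm wide (x) and 90 mm long (y = -45 to +45 mm). Two black brush strips cover it and hide what is below; the pin passes through the bristles without noticeable force.
- bar_face (a point): Slot centre at the top face (z = 46 mm) of the hidden steel lock bar, 22 mm thick, under the whole slot; not its hole. One 12.5 mm vertical through hole on the slot's centre line, anywhere from y = -32 to +32 mm, not tracked, fixed along y. The bar is sprung: pressed, it sinks up to 6 mm, from about 3 N, 1.5 N per mm, then solid; over the hole it springs up round the tip and the force drops.
- rest_mid (a point): Top centre of the aluminium tool rest on a post near the slide's +y end (slide y = 98 mm, z = 96 mm): a bar 150 mm along x, 14 mm wide. Keep clear of it.
- lock_pin: Lock pin, about 0.1 to 0.17 kg, standing tip down in the holder at the start. Origin at the tip, z up the pin. Steel shank 10 mm diameter from z = 0 to 40 mm, lowest 6 mm tapered to 5 mm; steel collar 32 mm diameter, z = 40 to 45 mm; then the handle. Fully home, the collar lies on the slide's plate and the tip is 40 mm below that face (slide z = 20 mm).
- pin_handle (a point): Middle of the lock pin's handle, 67.5 mm above its tip: pale wood, square section 24 x 24 mm (sides along the pin's x and y), 45 mm tall, from pin z = 45 to 90 mm. Grip here.
- holder: Fixed brown wooden block, 60 x 150 mm and 46 mm high, origin at the centre of its underside, long side along y, with two 12.5 mm through holes at y = -45 and +45 mm. The lock pin stands in one and the drift in the other, collars on the block's top, so their tips are 6 mm above the bench.
- drift: Bystander: drift with the same shank and collar as the lock pin but a round red handle 26 mm in diameter; leave it in the holder. Origin at its tip.
- blank_a: Bystander: square wooden turning blank 45 x 180 x 45 mm, origin at the centre of its underside.
- blank_b: Bystander: square wooden turning blank 45 x 160 x 45 mm, origin at the centre of its underside.
- hammer: Bystander: hammer lying on the bench, handle along its x axis, origin about mid-length on its underside.
- bench_brush: Bystander: bench brush lying on the bench along its x axis, origin about mid-length on its underside.
- wax_tin: Bystander: aluminium jar with yellow cap, 70 mm in diameter, 60 mm high, origin at the centre of its underside.
- spindle: Bystander: turned wooden spindle standing upright, 44 mm in diameter, 120 mm high, origin at the centre of its underside.
Mind the look-alikes: they are no part of the job. What is shaped like the lock_pin but blue or turquoise is not meant.

How it is judged:
By the outcome, as a careful person would: the job done as asked, in the order asked, and still so for the second after the job is handed in, with the robot touching nothing.
It also fails if it takes over 64 s, if anything falls off the work surface, if the arm or the gripper's body presses on something with over 40 N, if the wrist force passes 120 N, or if a joint passes its speed limit or range.

## Working session

There is one attempt and no reset: what is moved stays moved. The work goes in short steps, each a Python script; the robot and the scene stay as the last script left them, time stands still between calls to the robot, and variables do not carry over. Pictures are saved under pics/ and viewed, about 8 in all and at most 12, crops included, and the job is handed in when it is done.

```bash
mkdir -p pics; ls
python3 - <<'E'
from bench import *
import cv2,numpy as np
o=get_obs();print(o['time_s'],o['eef_pos'],o['tcp_rot'],o['ft_force'])
ims=[]
for c in("top","side"):
    im=grab_frame(c);ims.append(im)
    cv2.imwrite(f"pics/{c}0.png",cv2.resize(im[...,::-1],(800,600),interpolation=cv2.INTER_CUBIC))
    p=camera_params(c);print(c,np.round(p["camera_matrix"],1).tolist(),np.round(p["T"],4).tolist())
    for t in("lock_pin","pin_handle","slot_mid","rest_base","rest_mid","holder","drift"):
        print(t,[(round(d["confidence"],2),np.round(d["pixel"],1).tolist()) for d in spot_point(t,c)[:3]])
p=camera_params("wrist");print({k:np.round(v,4).tolist() for k,v in p.items()})
try: print(grip_depth)
except Exception as e: print(e)
print(get_obs()['time_s'])
E
```

```text
pics
0.0 [0.21141385 0.61365071 0.22988103] [-3.13895425e+00  1.39890453e-04  2.80990030e+00] [-0.25699274  0.25989412 -0.44703802]
top [[432.8, 0.0, 257.1], [0.0, 432.8, 190.5], [0.0, 0.0, 1.0]] [[-0.0091, -0.9885, 0.1512, 0.3203], [-0.9999, 0.0074, -0.0115, 0.0017], [0.0102, -0.1512, -0.9884, 1.6411], [0.0, 0.0, 0.0, 1.0]]
lock_pin [(0.65, [306.9, 214.1]), (0.51, [304.3, 193.5]), (0.38, [314.5, 236.6])]
pin_handle [(0.54, [308.7, 216.6]), (0.54, [315.4, 234.9]), (0.46, [307.6, 191.4])]
slot_mid [(0.98, [234.9, 200.8])]
rest_base [(0.62, [237.5, 202.4]), (0.62, [237.5, 203.0])]
rest_mid [(0.76, [208.2, 200.2]), (0.47, [235.4, 202.2])]
holder [(0.81, [321.4, 220.2])]
drift [(0.59, [372.0, 235.9]), (0.52, [329.6, 221.2])]
side [[471.3, 0.0, 246.8], [0.0, 471.3, 193.0], [0.0, 0.0, 1.0]] [[0.9856, -0.0979, 0.1381, 0.3721], [-0.1691, -0.5342, 0.8283, -1.2363], [-0.0073, -0.8397, -0.543, 0.9062], [0.0, 0.0, 0.0, 1.0]]
lock_pin [(0.73, [194.7, 270.2]), (0.56, [248.5, 260.3]), (0.56, [216.5, 247.8])]
pin_handle [(0.74, [215.8, 224.7]), (0.59, [194.0, 251.2]), (0.52, [222.0, 241.9])]
slot_mid [(0.8, [231.4, 193.5])]
rest_base [(0.67, [229.9, 202.8]), (0.18, [221.3, 241.4])]
rest_mid [(0.58, [224.4, 170.1]), (0.2, [181.9, 169.8])]
holder [(0.57, [223.2, 272.1])]
drift [(0.46, [223.8, 277.7]), (0.33, [228.1, 194.5]), (0.28, [222.3, 258.7])]
{'camera_matrix': [[297.3186, 0.0, 254.944], [0.0, 297.3186, 193.2097], [0.0, 0.0, 1.0]], 'tool_from_camera': [[0.0003, -0.946, -0.3243, 0.0842], [1.0, 0.0004, -0.0002, 0.0009], [0.0003, -0.3243, 0.946, -0.1436], [0.0, 0.0, 0.0, 1.0]]}
0.0187
0.8
```

Run:
```python
import cv2,numpy as np
a=cv2.imread("pics/top0.png");b=cv2.imread("pics/side0.png")
# crop 512-coordinates: top cols 190-400 rows 150-260
def crop(im,x0,y0,x1,y1):
    s=800/512; return cv2.resize(im[int(y0*s):int(y1*s),int(x0*s):int(x1*s)],None,fx=400/((x1-x0)*s),fy=400/((x1-x0)*s),interpolation=cv2.INTER_CUBIC)
A=crop(a,180,130,400,280);B=crop(b,150,150,300,320)
h=max(A.shape[0],B.shape[0]);f=lambda m:np.vstack([m,np.zeros((h-m.shape[0],m.shape[1],3),np.uint8)])
cv2.imwrite("pics/crop0.png",np.hstack([f(A),f(B)]))
```

```text
(no output)
```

View pics/top0.png

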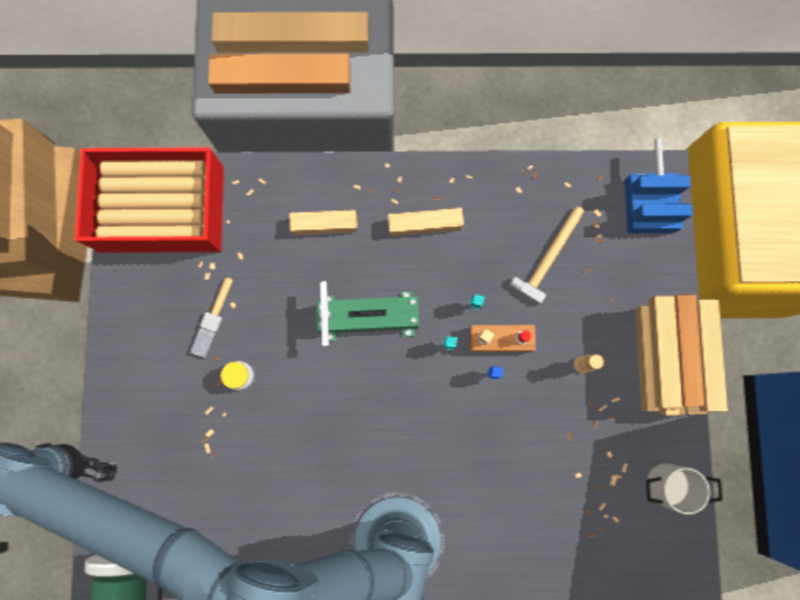

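View pics/crop0.png

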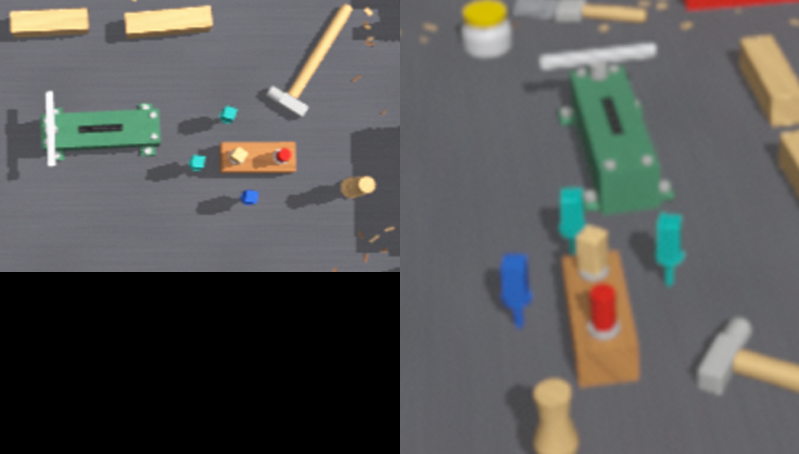

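```bash
cat > h.py <<'E'
from bench import *
import numpy as np, cv2
from scipy.spatial.transform import Rotation as R
PI=np.pi
def cam(c,o=None):
    p=camera_params(c)
    if c!="wrist": return p["camera_matrix"],p["T"]
    T=np.eye(4);T[:3,:3]=R.from_euler("xyz",o["tcp_rot"]).as_matrix();T[:3,3]=o["eef_pos"]
    return p["camera_matrix"],T@p["tool_from_camera"]
def hit(c,px,z,o=None):
    """pixel -> world point on the plane of height z"""
    K,T=cam(c,o);u=(px[0]-K[0,2])/K[0,0];v=(px[1]-K[1,2])/K[1,1]
    if c=="wrist":
        r=np.hypot(u,v);s=np.sin(r)/max(r,1e-9);d=np.array([u*s,v*s,np.cos(r)])
    else: d=np.array([u,v,1.])
    d=T[:3,:3]@d;return T[:3,3]+d*(z-T[2,3])/d[2]
def save(im,n): cv2.imwrite("pics/%s.png"%n,im[...,::-1])
E
python3 - <<'E'
from h import *
print("slot",hit("top",(234.9,200.8),.06),hit("side",(231.4,193.5),.06))
print("rest",hit("top",(208.2,200.2),.096),hit("side",(224.4,170.1),.096))
print("handle",hit("top",(311,215.7),.09),hit("side",(222,243.7),.08))
print("turq",hit("top",(451*.64,342*.64),.09),hit("top",(478*.64,300*.64),.09),"blue",hit("top",(495*.64,372*.64),.09))
s=hit("top",(234.9,200.8),.06);h=hit("top",(311,215.7),.09)
for p,z,n in((s,.22,"w_slide"),(h,.22,"w_pin")):
    goto([p[0]-(.0 if 1 else 0),p[1],z],[PI,0,PI if 0 else 0]) if inverse_kinematics([p[0],p[1],z],[PI,0,0]) is not None else goto([p[0],p[1],z],[PI,0,PI])
    o=get_obs();im=grab_frame("wrist");save(im,n);print(n,o["time_s"],o["eef_pos"],o["tcp_rot"])
    for t,zz in(("slot_mid",.06),("rest_mid",.096)) if n=="w_slide" else (("pin_handle",.0735),("drift",.006),("holder",0)):
        print(t,[(round(d["confidence"],2),np.round(d["pixel"],1).tolist(),hit("wrist",d["pixel"],zz,o).round(4).tolist()) for d in spot_point(t,"wrist")[:4]])
a,b=cv2.imread("pics/w_slide.png"),cv2.imread("pics/w_pin.png")
cv2.imwrite("pics/w2.png",cv2.resize(np.hstack([a[:,56:456],b[:,56:456]]),(800,384)))
E
```

```text
slot [0.52427627 0.06530184 0.06      ] [0.53674716 0.06081412 0.06      ]
rest [0.52254982 0.15979172 0.096     ] [0.52708625 0.15594259 0.096     ]
handle [ 0.46424655 -0.20952281  0.09      ] [ 0.47090636 -0.21837304  0.08      ]
turq [ 0.4534456  -0.12877383  0.09      ] [ 0.55059417 -0.19347637  0.09      ] blue [ 0.38396645 -0.22802213  0.09      ]
w_slide 3.0583 [0.52436859 0.06670656 0.22001473] [-3.14127270e+00 -1.32944625e-04  2.49618768e-03]
slot_mid [(0.68, [253.5, 172.3], [0.527, 0.0692, 0.06])]
rest_mid [(0.7, [154.3, 189.2], [0.5199, 0.1668, 0.096])]
w_pin 4.3 [ 0.46515445 -0.20776266  0.21986994] [-3.14077221e+00 -1.30383294e-04  2.60752431e-03]
pin_handle [(0.9, [255.2, 173.7], [0.4699, -0.2069, 0.0735]), (0.82, [225.0, 233.1], [0.403, -0.1742, 0.0735]), (0.72, [319.8, 255.5], [0.3738, -0.2814, 0.0735]), (0.55, [176.4, 66.1], [0.5794, -0.13, 0.0735])]
drift []
holder [(0.88, [291.7, 162.0], [0.4656, -0.2529, 0.0])]
```

View pics/w2.png

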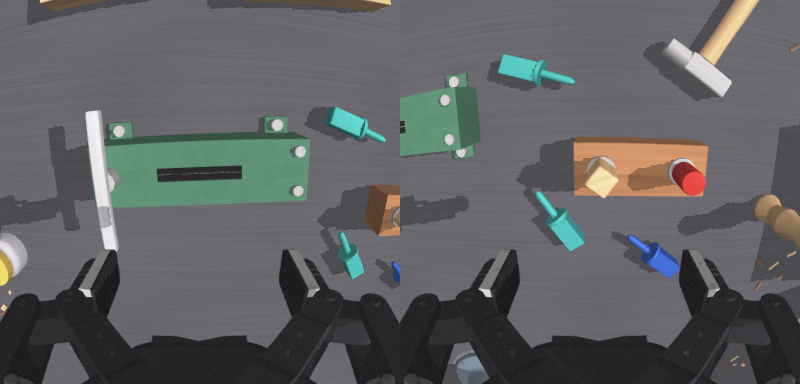

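```bash
cat >> h.py <<'E'
def blob(mask,near):
    n,l,s,c=cv2.connectedComponentsWithStats(mask.astype(np.uint8));ok=[i for i in range(1,n) if s[i,4]>60]
    i=min(ok,key=lambda i:np.hypot(*(c[i]-near)));return np.argwhere(l==i)[:,::-1]
def rect(px,z,o):
    w=np.array([hit("wrist",p,z,o)[:2] for p in px]);r=cv2.minAreaRect((w*1e4).astype(np.float32))
    return w.mean(0),np.array(r[0])/1e4,np.array(r[1])/1e4,r[2]
E
python3 - <<'E'
from h import *
o=dict(eef_pos=[0.52436859,0.06670656,0.22001473],tcp_rot=[-3.14127,-.000133,.002496])
im=cv2.imread("pics/w_slide.png")
print("slot",rect(blob(im.max(2)<50,(255,173)),.06,o))
goto([.467-.084,-.208,.16],[PI,0,0])
o=get_obs();im=grab_frame("wrist");save(im,"w_near");print(o["time_s"],o["eef_pos"],o["tcp_rot"])
t=trace("pin_handle","wrist")
for d in t[:4]: print(d["confidence"],d["pixel"],d["pixels"].sum())
d=min(t,key=lambda d:np.hypot(d["pixel"][0]-255,d["pixel"][1]-95))
px=np.argwhere(d["pixels"])[:,::-1];print(rect(px,.096,o))
g=grab_frame("top");save(g,"top1")
a=cv2.resize(im[20:220,155:355,::-1],(560,560),interpolation=cv2.INTER_CUBIC)
b=cv2.resize(g[180:250,270:340,::-1],(240,240))
c=np.zeros((560,800,3),np.uint8);c[:,:560]=a;c[:240,560:]=b;cv2.imwrite("pics/near.png",c)
E
```

```text
slot (array([0.52255631, 0.06824108]), array([0.52250786, 0.06780639]), array([0.00593026, 0.08769181]), 2.379401445388794)
4.9833 [ 0.38238813 -0.20715981  0.15944818] [-3.14019336e+00  2.09749224e-04  4.00064232e-04]
0.65 [327.8, 216.3] 1546
0.62 [212.4, 178.6] 1726
0.56 [256.9, 89.1] 1229
0.49 [180.9, 2.0] 64
(array([ 0.46743927, -0.20828748]), array([ 0.46739058, -0.20812388]), array([0.02599175, 0.02515718]), 48.00901412963867)
```

View pics/near.png

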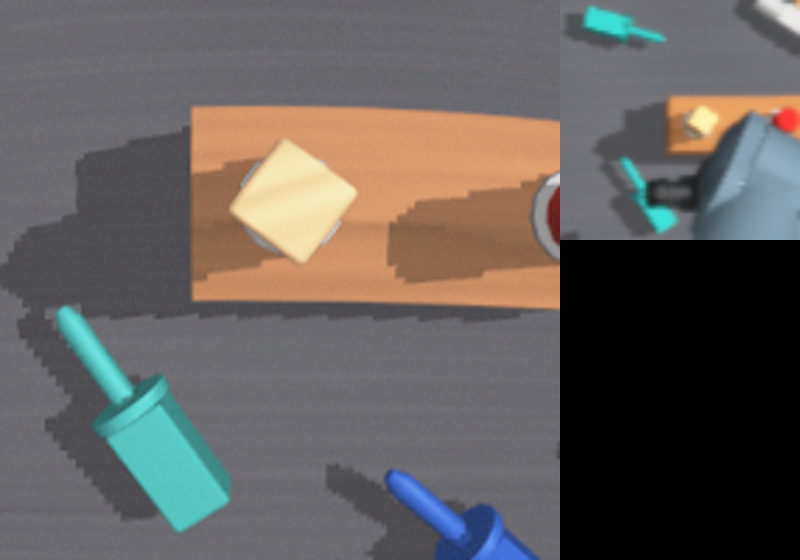

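Run:
```python
from h import *
o=dict(eef_pos=[0.52436859,0.06670656,0.22001473],tcp_rot=[-3.14127,-.000133,.002496])
im=cv2.imread("pics/w_slide.png")
for th in(50,65):
    m=cv2.morphologyEx((im.max(2)<th).astype(np.uint8),cv2.MORPH_CLOSE,np.ones((5,5)))
    print("slot",rect(blob(m,(255,173)),.06,o))
yaw=np.radians(-38);x,y=.4674,-.2082
goto([x,y,.15],[PI,0,yaw]);line_to([x,y,.0553],max_speed=.12)
command_gripper(0.0,60);o=get_obs();print(o["time_s"],o["finger_gap"],o["eef_pos"],o["ft_force"])
line_to([x,y,.075],max_speed=.06);o=get_obs();print(o["ft_force"])
line_to([x,y,.19],max_speed=.15);o=get_obs();print(o["time_s"],o["finger_gap"],o["ft_force"],o["eef_pos"])
im=grab_frame("wrist");save(im,"held")
print(inverse_kinematics([.523,.03,.15],[PI,0,np.radians(-87.6)]))
```

```text
slot (array([0.52621575, 0.06784031]), array([0.526148  , 0.06809866]), array([0.01320708, 0.08799175]), 2.403923749923706)
slot (array([0.52615218, 0.06753063]), array([0.52610347, 0.06818207]), array([0.01381469, 0.08817456]), 2.289421319961548)
7.1333 0.27128872117766045 [ 0.46775523 -0.20838987  0.05562221] [-0.51270889  0.14949569  1.66195158]
[-0.40599374  0.65555711 -1.61544045]
8.525 0.2727776448506065 [-0.4535549  -0.26471115 -2.11644873] [ 0.466682   -0.20757035  0.18911998]
[-1.16955968  0.60307237  1.32316118  2.01368395 -0.67672252  1.07178109
 -2.62932052]
```

View pics/held.png

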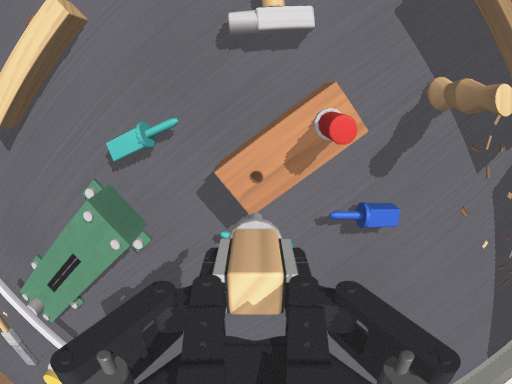

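```bash
cat >> h.py <<'E'
C=np.array([.5261,.0681]);YAW=np.radians(2.35);TIP=.0496
ROT=[PI,0,YAW-PI/2]
def pose(sx,sy,tip):
    c,s=np.cos(YAW),np.sin(YAW);return [C[0]+c*sx-s*sy,C[1]+s*sx+c*sy,tip+TIP]
def force():
    """force on the tool in slide axes"""
    f=get_obs()["ft_force"];c,s=np.cos(YAW),np.sin(YAW);return np.array([c*f[0]+s*f[1],-s*f[0]+c*f[1],f[2]])
def mv(sx,sy,tip,v=.03): line_to(pose(sx,sy,tip),max_speed=v);return force()
E
python3 - <<'E'
from h import *
goto(pose(0,-.036,.10),ROT);wait(.2);f0=force();o=get_obs();print(o["time_s"],f0,o["eef_pos"],pose(0,-.036,.1),o["tcp_rot"])
mv(0,-.036,.066,.1);t=get_obs()["time_s"];ok=True
for z in np.arange(.064,.050,-.0015):
    f=mv(0,-.036,z)-f0;print(round(z,4),f.round(2))
    if abs(f).max()>5: ok=False;mv(0,-.036,z+.004);break
print((get_obs()["time_s"]-t))
if ok:
    f1=force();E=[]
    for s in(1,-1):
        for k in range(1,11):
            f=mv(s*k*.0005,-.036,.051)-f1
            if abs(f[0])>3: break
        E.append(s*k*.0005);print(s,k,f.round(2),get_obs()["eef_pos"]-pose(0,-.036,.051));mv(0,-.036,.051)
    print(E)
print(get_obs()["time_s"]);save(grab_frame("wrist"),"ins")
E
```

```text
9.8083 [-0.21777144 -0.63251862 -1.30258044] [0.52748982 0.03033467 0.14994206] [np.float64(0.527576134594782), np.float64(0.03213027624990584), 0.1496] [-3.14102590e+00  3.41727049e-04 -1.53283999e+00]
0.064 [-0.24 -0.   -0.23]
0.0625 [0.09 0.84 0.38]
0.061 [0.33 0.25 0.04]
0.0595 [-0.59  0.08 -0.48]
0.058 [ 0.72  1.28 -0.47]
0.0565 [0.4  0.28 0.99]
0.055 [-0.1   1.24  0.44]
0.0535 [-0.57  0.8   0.41]
0.052 [-0.63  0.59 -0.87]
0.0505 [0.61 0.8  0.49]
2.5
1 9 [-4.5   0.85  2.59] [ 3.45638786e-03  8.33997783e-05 -2.65776438e-04]
-1 8 [ 5.12 -0.36 -3.39] [-2.78957271e-03 -6.10004857e-05  3.17657236e-04]
[0.0045000000000000005, -0.004]
17.6333
```

```bash
sed -i 's/C=np.array(\[.5261/C=np.array([.5264/' h.py
python3 - <<'E'
from h import *
f0=np.array([-.2,0,-1.3])
for z in np.arange(.048,.0385,-.001):
    f=mv(0,-.036,z)-f0;print(round(z,4),f.round(2),round(get_obs()["eef_pos"][2]-TIP,4))
    if f[2]>5.5: break
print("press",z)
for y in np.arange(-.034,.0381,.002):
    f=mv(0,y,z)-f0;print(round(y,4),f.round(2))
    if f[2]<2.8 or abs(f).max()>12:
        wait(.1);f=force()-f0;print("re",f.round(2))
        if f[2]<2.8 or abs(f).max()>12: break
o=get_obs();print(o["time_s"],o["eef_pos"],o["finger_gap"])
E
```

```text
0.048 [0.66 0.45 0.09] 0.0476
0.047 [ 0.22 -1.09  0.79] 0.047
0.046 [-0.13  0.43  0.68] 0.046
0.045 [ 0.5  -0.32  3.32] 0.0454
0.044 [-0.43  0.06  4.33] 0.0443
0.043 [ 0.21 -0.87  5.86] 0.0432
press 0.043
-0.034 [-0.21 -3.05  7.04]
-0.032 [ 0.23 -2.92  6.21]
-0.03 [-0.85 -3.33  6.35]
-0.028 [ 0.66 -3.54  6.71]
-0.026 [-0.32 -3.71  6.45]
-0.024 [ 0.09 -3.51  6.28]
-0.022 [ 1.07 -2.45  6.83]
-0.02 [ 0.09 -3.93  7.27]
-0.018 [ 0.24 -3.02  6.55]
-0.016 [-0.33 -3.06  5.32]
-0.014 [-0.6  -3.18  7.34]
-0.012 [-0.   -3.31  6.07]
-0.01 [ 0.18 -3.82  6.63]
-0.008 [ 0.32 -3.82  6.3 ]
-0.006 [ 0.28 -3.9   6.39]
-0.004 [ 0.25 -3.46  6.27]
-0.002 [-0.33 -2.78  6.36]
0.0 [-0.49 -4.14  6.36]
0.002 [-0.87 -2.91  6.44]
0.004 [ 0.01 -4.57  6.54]
0.006 [-0.16 -3.29  6.57]
0.008 [-0.42 -4.23  6.36]
0.01 [ 0.72 -2.74  6.76]
0.012 [ 0.32 -3.66  6.8 ]
0.014 [ 0.37 -2.91  7.15]
0.016 [-0.09 -3.33  6.3 ]
0.018 [ 0.39 -3.35  5.72]
0.02 [ 0.73 -2.84  7.14]
0.022 [ 0.05  0.1  -0.  ]
re [-0.21  0.78 -0.22]
26.5333 [0.52439731 0.0917952  0.09158358] 0.27055757626238486
```

Run:
```python
from h import *
f0=np.array([-.2,0,-1.3]);x,y,z=0,.0245,.043
f=mv(x,y,z)-f0;print(f.round(2))
stuck=0
while z>.0195:
    z2=z-.0015
    f=mv(x,y,z2)-f0;print([round(v*1e3,2) for v in(x,y,z2)],f.round(2),round((get_obs()["eef_pos"][2]-TIP)*1e3,2))
    if abs(f[0])>1.2:x+=.0003*f[0]
    if abs(f[1])>1.2:y+=.0003*f[1]
    if f[2]>7:
        stuck+=1
        if z2<.023 or stuck>6: break
    else: z=z2
o=get_obs();print(o["time_s"],o["eef_pos"],o["finger_gap"])
save(grab_frame("wrist"),"home")
```

```text
[0.77 0.42 0.62]
[0.0, 24.5, 41.5] [ 0.86  0.25 -0.16] 41.3
[0.0, 24.5, 40.0] [-0.32 -0.71  0.42] 39.91
[0.0, 24.5, 38.5] [-0.02  0.32 -0.66] 38.4
[0.0, 24.5, 37.0] [ 0.83 -0.17  0.22] 36.91
[0.0, 24.5, 35.5] [ 0.07 -0.07 -0.46] 35.38
[0.0, 24.5, 34.0] [-0.82  1.2   0.77] 33.89
[0.0, 24.5, 32.5] [0.11 0.29 0.06] 32.39
[0.0, 24.5, 31.0] [ 0.15 -0.39 -0.16] 30.89
[0.0, 24.5, 29.5] [ 1.1   0.56 -0.52] 29.38
[0.0, 24.5, 28.0] [0.79 0.26 0.8 ] 27.88
[0.0, 24.5, 26.5] [ 0.14  0.55 -0.59] 26.39
[0.0, 24.5, 25.0] [-0.07  0.17 -0.02] 24.9
[0.0, 24.5, 23.5] [-0.76  0.28  0.26] 23.39
[0.0, 24.5, 22.0] [ 0.46 -0.31  0.03] 21.89
[0.0, 24.5, 20.5] [ 0.18 -0.07  0.06] 20.38
[0.0, 24.5, 19.0] [-1.96  1.28  7.56] 20.0
30.7833 [0.52556975 0.09256592 0.06959958] 0.27551607641774534
```

View pics/home.png

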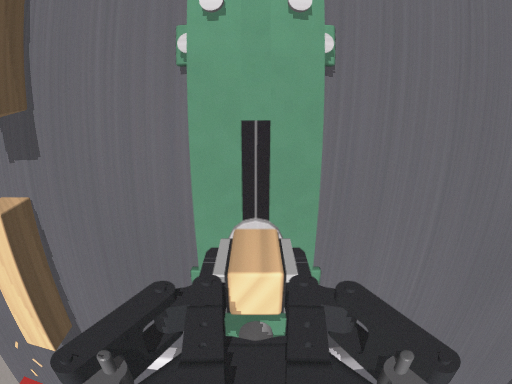

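Run:
```python
from h import *
p=get_obs()["eef_pos"];command_gripper(.65);wait(.2);f=get_obs()["ft_force"];print(f)
line_to([p[0],p[1],.20],max_speed=.12)
line_to([p[0],p[1]-.09,.20],max_speed=.15)
o=get_obs();im=grab_frame("wrist");s=grab_frame("side")
print(o["time_s"],[(d["confidence"],d["pixel"],hit("wrist",d["pixel"],.1075+.02,o)) for d in spot_point("pin_handle","wrist")[:2]])
a=cv2.resize(s[140:260,180:280,::-1],(320,384),interpolation=cv2.INTER_CUBIC)
cv2.imwrite("pics/fin.png",np.hstack([im[...,::-1][:,16:496],a]))
```

```text
[-0.02207618 -0.11408351 -0.55365225]
33.4333 [(0.98, [391.7, 38.2], array([ 0.42725803, -0.13361067,  0.1275    ])), (0.93, [251.1, 266.2], array([0.52616019, 0.0609638 , 0.1275    ]))]
```

View pics/fin.png

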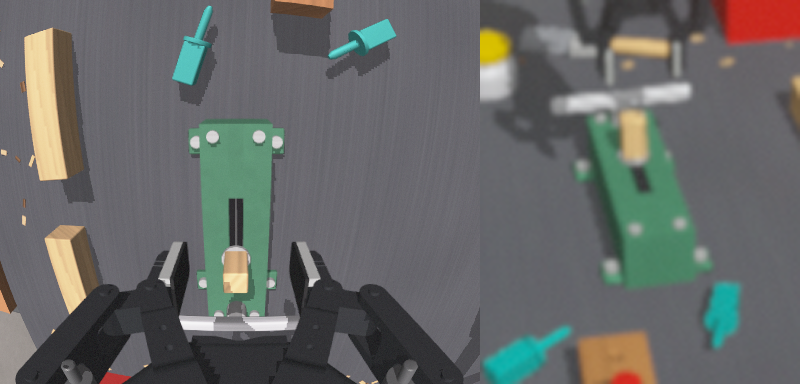

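```bash
python3 -c "
from bench import *
print(get_obs()['ft_force'],finish_job())"
```

```text
the job is handed in; nothing more can be done
[-0.88493808 -0.18215184 -0.38111467] None
```

The lock pin is in the slide, pushed fully home and released; I handed the job in at about 33 s of the 64 s allowed.

- **Search:** I drew the pin from the holder, put it through the brush slot, and used light side touches (about 5 N) to find the slot's centre line. I then slid the tip along the bar at about 6–7 N with about 3–4 N of drag. The force dropped to zero at slide y ≈ 22 mm, so I moved on 2.5 mm to y ≈ 24.5 mm before pushing down.
- **Pushing home:** The pin went down without resistance until the collar met the plate at 7.6 N, with the tip at slide z = 20.0 mm, exactly the fully-home height. The highest force I read against the slide was about 7.6 N.
- **Last checks:** After release, the wrist and side pictures show the pin upright with its collar on the plate. The gripper was clear and the wrist force was close to zero.
- **Disagreements:** The blue and turquoise look-alikes stood upright in the first picture and lay on the bench from the first wrist picture at 3 s. The arm had not been near them, so I believe they fell on their own. In the last picture the network's best match for the handle was a turquoise look-alike. Its second match was the real pin.

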